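# Stamp a shampoo bar with the pedal press

## Robot

A 6-joint arm with a two-finger parallel gripper is mounted at the origin on the work surface. World frame = base frame: x ahead of the robot, y to its left, z up, the work surface at z = 0. Lengths are in m, angles in rad, forces in N, time in s.
With the tool pointing down it reaches from about 0.35 to 0.85 m from the base axis. Payload 8.1 kg.
Tool frame: the origin (TCP) lies at the very end of the fingers, on their centre line; the grasp point (between the pads) lies 19 mm behind it (robot.pinch_z is the distance from the TCP to the grasp point, in m); y points along the fingers, x is the direction in which the jaws open and shut, and the axes are right-handed (so a half turn about y gives the same grasp; the last joint's range is limited). The gripper opens to 93 mm and grips with 3 to 60 N. Pads are 15 mm wide; open, the fingers measure 128 mm over their backs; the gripper's body (75 mm by 188 mm) begins 65 mm behind the grasp point.
Start: joints at [-1.33, 0.13, 1.488, -0, 1.523, -0.085], TCP at [0.192, -0.568, 0.219] pointing down, gripper open.
Joint ranges: [-2.96, 2.96], [-0.89, 2.26], [0.02, 2.5], [-1.34, 4.48], [0, 2.73], [-2.66, 2.66]. Speed limits (rad/s): [2.39, 2.39, 2.79, 3.14, 3.14, 3.14].

## Interface

Orientations are given as a rotation vector (axis times angle).
In Python, from plant import robot gives the robot as it stands.
- The arm moves only by the shell command python3 -m inch 'ROWS' [FORCE]. ROWS is JSON, a list of rows, each a list of 5 numbers: the closure, from -1 (fully open) to 1 (shut), then the shift along the world's x, y, z in m, then the turn about the world's z in rad. A call has 1 to 8 rows; each row is the pose to reach, as a shift and turn from the pose measured when the call began; what a row does not reach only later rows make up. A row lasts 1/8 s, in which the tool goes at most 62.5 mm and 10.7 degrees, less where a joint would pass 70% of its speed; a pose out of reach is approached as far as the arm can. A call with a gripper value outside its range is refused whole. The fingers move at their own pace and stop on an object; FORCE is the grip in N (left out, the last holds). Time passes only in rows, so rows that repeat a pose let the fingers close. It gives the time, the measured TCP pose, the force and the opening at its end, in the units of the state.
- robot.read_state(): the state, without advancing time (a new reading comes with each control period).
- robot.read_camera(name): name is "side" or "top" or "wrist"; returns a dict with "color" (400x640x3 uint8, red, green, blue), "mtx" (3x3 intrinsics, pixels), "dist_coeffs" ([k1, k2, p1, p2, k3] as OpenCV has them; the pictures are not rectified), "R" (3x3) and "t" (3): a world point X has camera coordinates R X + t; the wrist camera has in their place "hand_eye" (4x4, takes a point from camera to tool coordinates, whose origin is the TCP and whose axes are the tool frame's). Camera axes: x right, y down, z forward; pixel columns grow to the right and rows downward; lengths in m; the calibration is good to about 2 mm. A picture is of the moment at which its call begins: read the wrist's pose just before it. There is no depth.
- robot.close_job(): hands the job in, once; it reports no verdict.
The state is a dict: "t": time; "q": joint angles; "dq": joint speeds; "joint_torque": joint torques, N m; "tool_pos": TCP position; "orientation": TCP orientation; "force": force on the tool from outside, world axes, zero at the start; "wrist_torque": the same for the moment, N m; "opening": finger opening in m.
Only numpy, scipy, OpenCV 4.12 (cv2) and the standard library are available. Lean on these libraries where they do the work, as an engineer would, in place of code of your own. Each camera call takes 0.05 s, during which the arm holds its last target. There are 200 camera calls.

## Task

Stamp the yellow shampoo bar that lies in the sliding bed of the blue press: first push the bed fully home under the stamp by its red push plate, then press the yellow pedal all the way down to its stop, keep it down for a full second, and let it come back up. The bar must stay in its nest and the bed home; leave the white pail, the carton and the spare bar where they are, and do not start pressing the pedal before the bed is home.

Things in the scene. Friction and masses are not known exactly. Their poses are not given: they have to be found in the camera images.
- press: Blue bench stamping press, fixed. Origin: underside, straight below the stamp; its x axis is the way the bed slides home (away from the robot), z up. Base x -120 to +80, y +-100, 15 mm high. Two 20 mm pillars at y +-78 mm carry a bridge (60 x 200 mm, z 195 to 220 mm) with a cylinder up to 288 mm. Brass stamp, 56 mm across, underside at z 97 mm, comes down with the pedal.
- bed (a joint): Travel of the sliding bed in m: 0 = fully out towards the robot (as it starts), 0.085 = home against its stop, with the nest under the stamp. It stays where it is left; pushing takes about 3 to 4 N.
- push_plate (a point): Centre of the top edge of the bed's red upright push plate, 89 mm above the bench. The plate is 70 mm wide (press's y), 12 mm thick (press's x), stands 62 mm above the bed, 130 mm in front (-x) of the nest's centre. Push its face on the robot's side along the press's +x. Axes as the press.
- nest (a point): Centre of the nest's floor on the bed, z = 27 mm: a square white frame, 68 mm inside, 80 mm outside, walls 10 mm high. Moves with the bed; axes as the press.
- bar: Yellow round shampoo bar in the nest, diameter 63 mm, height 35 mm, loose. Origin: centre of its underside; z is its axis.
- pedal_unit: Base of the pedal, fixed: dark steel plate 165 x 120 x 10 mm (x -85 to +80 mm, y +-60 mm), yellow cheeks at the far end. Origin: underside, z up. The pedal's hinge runs along its y axis at x +55 mm, z 38 mm; the pedal's raised free end points to its -x (about towards the robot).
- pedal (a joint): Angle of the pedal in rad: 0 = up (at rest, sprung), 0.28 = fully down on its stop. Pressing at pad takes about 6 N at first and 12 N at the stop.
- pad (a point): Point on top of the pedal's black rubber pad, on its middle line, 100 mm from the hinge, about 76 mm above the bench at rest; goes down about 28 mm to the stop. The pedal is a yellow plate 135 x 94 x 8 mm, sloping up towards the robot by 0.31 rad at rest; the pad (75 x 84 mm) spans 50 to 126 mm from the hinge. Axes as the pedal_unit at rest.
- pail: Open white plastic pail without handle, rim diameter 130 mm, height 120 mm, loose: leave alone. Origin: centre of its underside.
- carton: Cardboard carton 130 x 100 x 90 mm, loose: leave alone. Origin: centre of its underside.
- spare_bar: A second yellow bar, diameter 63 mm, height 35 mm, loose on the bench: leave alone. Origin: centre of its underside.
Not all that is in view belongs to the job. Leave any pink or turquoise look-alike of the bar alone.

How it is judged:
On the way, in this order (a step that is already met when the one before it is completed fails the run):
1. the bed is home (within 5 mm of its stop) with the pedal still up (value of joint bed above 0.08 m and value of joint pedal below 0.05 rad), for 0.1 s.
2. the pedal is down on its stop (beyond 0.25 of 0.28 rad) and kept there for 0.7 s, with the bed home (value of joint pedal above 0.25 rad and value of joint bed above 0.08 m), for 0.7 s.
At the end, for the whole second after the job is handed in: The pedal is back up (under 0.03 rad), the bed is home (joint over 0.080 m), and the bar rests flat in its nest (within 10 mm of the nest's centre, tilted under 0.1 rad) (value of joint pedal below 0.03 rad and value of joint bed above 0.08 m and distance between bar and nest below 0.01 m and angle between bar's own z axis and vertical below 0.1 rad and linear speed of bar below 0.02 m/s); the robot touches nothing.
It fails at once if the pedal is pressed (over 0.1 rad) while the bed is not home (joint under 0.078 m) (value of joint pedal above 0.1 rad and value of joint bed below 0.078 m).
It fails at once if the pail, the carton or the spare bar is moved by more than 30 mm (distance of any of pail, carton, spare_bar from where it was at the start of the episode above 0.03 m).
It also fails if it takes over 48 s, if anything falls off the work surface, if the arm or the gripper's body presses on something with over 40 N, if the wrist force passes 120 N, or if a joint passes its speed limit or range.

## Working session

There is one attempt and no reset: what is moved stays moved. The work goes in short steps, Python scripts to look and compute and a shell command to move; the robot and the scene stay as the last step left them, time stands still between calls to the robot, and variables do not carry over. Pictures are saved under pics/ and viewed, about 8 in all and at most 12, crops included, and the job is handed in when it is done.

```bash
mkdir -p pics; cat > h.py <<'E'
import numpy as np, cv2
from plant import robot
def snap(n,f):
    c=robot.read_camera(n); np.savez('pics/'+f+'.npz',**{k:np.array(v) for k,v in c.items()})
    cv2.imwrite('pics/'+f+'.png',c['color'][:,:,::-1]); return c
def ray(c,uv,z):
    """pixel(s) -> world points on plane z"""
    p=cv2.undistortPoints(np.array(uv,float).reshape(-1,1,2),c['mtx'],c['dist_coeffs']).reshape(-1,2)
    d=np.c_[p,np.ones(len(p))]@c['R']; o=-c['R'].T@c['t']
    return o+d*((z-o[2])/d[:,2])[:,None]
def proj(c,X):
    return cv2.projectPoints(np.array(X,float).reshape(-1,1,3),cv2.Rodrigues(c['R'])[0],c['t'],c['mtx'],c['dist_coeffs'])[0].reshape(-1,2)
E
python3 - <<'E'
from h import *
s=robot.read_state(); print(s)
for n in('top','side'):
    c=snap(n,n+'0'); print(n,-c['R'].T@c['t'])
E
```

```text
{'t': 0.0, 'q': array([-1.33042056e+00,  1.31103347e-01,  1.48929149e+00, -6.21572706e-06,
        1.52300980e+00, -8.53697206e-02]), 'dq': array([-0.00027428,  0.00087673, -0.00188626, -0.00022655,  0.00129659,
        0.00127277]), 'joint_torque': array([-3.23048507e-04, -5.59840572e+01, -4.91764891e+01,  7.68616889e-02,
        3.52990581e-02, -1.63271097e-04]), 'tool_pos': array([ 0.19190754, -0.56787343,  0.21761529]), 'orientation': array([-1.34467142,  0.96694959, -0.96466272]), 'force': array([ 0.16668422,  0.61795659, -0.934742  ]), 'wrist_torque': array([ 0.03246254,  0.05127136, -0.00778078]), 'opening': 0.09274293071073951}
top [0.46581368 0.00882245 1.2863408 ]
side [0.3187529  0.91457169 1.02205993]
```

View pics/top0.png

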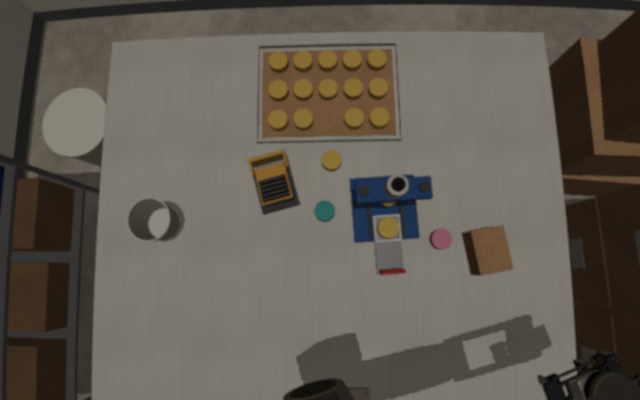

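View pics/side0.png

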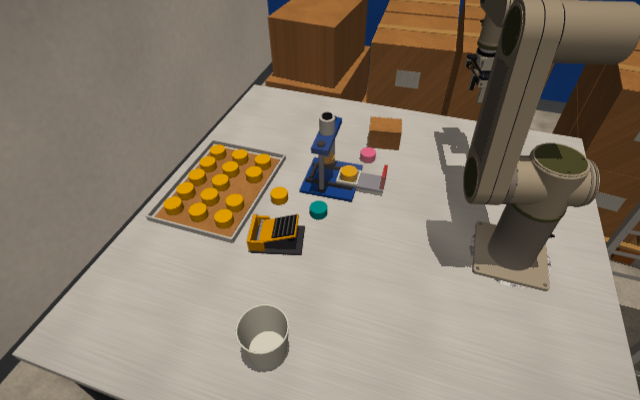

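Top view, with image up as +x: the press is at about (390,195), the red plate at (392,271) and the bar at (388,227). The pedal is at (272,182), the spare bar at (331,160) and the carton at (490,250). I'll zoom in to pick feature points.

```bash
python3 - <<'E'
from h import *
t=cv2.imread('pics/top0.png'); a=cv2.resize(t[140:285,235:445],None,fx=3.8,fy=3.8,interpolation=cv2.INTER_CUBIC)
cv2.imwrite('pics/topc.png',a)
c=dict(np.load('pics/top0.npz')); hsv=cv2.cvtColor(t,cv2.COLOR_BGR2HSV)
def blob(lo,hi,box,name,z):
    m=cv2.inRange(hsv,lo,hi); k=np.zeros_like(m); x0,y0,x1,y1=box; k[y0:y1,x0:x1]=m[y0:y1,x0:x1]
    n,l,st,ce=cv2.connectedComponentsWithStats(k); i=1+np.argmax(st[1:,4])
    pts=np.argwhere(l==i)[:,::-1]; r=cv2.minAreaRect(pts.astype(np.float32)); b=cv2.boxPoints(r)
    print(name,st[i],ce[i].round(1),'ctr',ray(c,ce[i],z)[0].round(4)); print(ray(c,b,z)[:,:2].round(3).tolist(),b.round(1).tolist())
blob((0,150,60),(8,255,255),(370,255,415,285),'red',.089)
blob((172,150,60),(180,255,255),(370,255,415,285),'red2',.089)
blob((15,120,60),(32,255,255),(373,213,404,240),'bar',.062)
blob((15,120,60),(32,255,255),(318,145,346,175),'spare',.035)
blob((100,120,40),(130,255,255),(340,165,440,210),'bridge',.22)
blob((10,120,60),(32,255,255),(240,145,300,215),'pedal',.07)
blob((0,0,0),(180,255,60),(250,160,298,205),'pad',.07)
E
```

```text
red [381 270  24   4  73] [392.  271.3] ctr [ 0.4502 -0.1723  0.089 ]
[[0.455, -0.141], [0.453, -0.207], [0.445, -0.206], [0.446, -0.141]] [[381.0, 270.0], [404.0, 270.0], [404.0, 273.0], [381.0, 273.0]]Traceback (most recent call last):
  File "<stdin>", line 11, in <module>
  File "<stdin>", line 7, in blob
    return _wrapfunc(a, 'argmax', axis=axis, out=out, **kwds)
    return bound(*args, **kwds)
ValueError: attempt to get argmax of an empty sequence
```

View pics/topc.png

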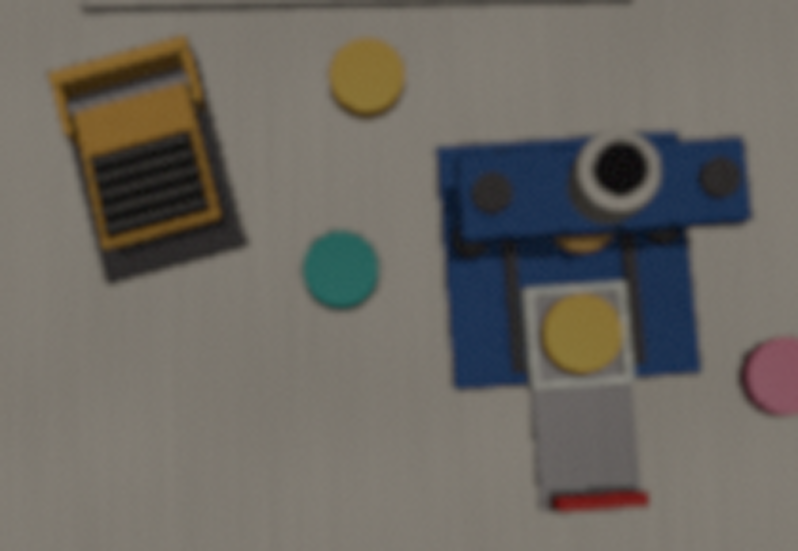

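The crop shows the red plate top spanning about (553,500) to (648,497) and the bar at (583,333). The pad corners are at (93,157), (198,133), (212,210) and (106,236). Next I'll compute poses.

```bash
python3 - <<'E'
from h import *
c=dict(np.load('pics/top0.npz'))
def R(p,z): return ray(c,np.array(p)/3.8+[235,140],z)[:,:2]
def yaw(a,b): d=a-b; return np.degrees(np.arctan2(-d[0],d[1]))  # a is left(+y) end
for n,a,b,z in [('basefront',(455,388),(700,372),.015),('bridgefront',(462,238),(750,217),.22),('bridgeback',(460,150),(742,138),.22),('red',(553,500),(648,495),.089),('pedfront',(105,248),(221,217),.078),('platefront',(112,281),(246,243),.01),('cheekback',(50,72),(187,38),.06)]:
    p=R([a,b],z); print(n,p.round(4).tolist(),'mid',p.mean(0).round(4),'len',np.linalg.norm(p[0]-p[1]).round(4),'yaw',yaw(*p).round(2))
print('bar',R([(583,333)],.062)); print('base corners right',R([(700,372)],.015), 'nest outer',R([(524,287),(627,280),(634,380),(535,388)],.037).tolist())
print('padcorners',[R([p],z)[0].round(4).tolist() for p,z in [((93,157),.058),((198,133),.058),((212,210),.081),((106,236),.081)]])
print('spare',R([(367,76)],.035),'turq',R([(341,269)],.035),'pink',R([(785,375)],.035))
s=robot.read_state(); print(cv2.Rodrigues(s['orientation'])[0].round(3))
E
```

```text
basefront [[0.5393, -0.0734], [0.5484, -0.2702]] mid [ 0.5438 -0.1718] len 0.197 yaw 2.67
bridgefront [[0.629, -0.0676], [0.64, -0.2647]] mid [ 0.6345 -0.1661] len 0.1974 yaw 3.21
bridgeback [[0.69, -0.0679], [0.6951, -0.2622]] mid [ 0.6926 -0.1651] len 0.1944 yaw 1.53
red [[0.4502, -0.1396], [0.4525, -0.2108]] mid [ 0.4513 -0.1752] len 0.0712 yaw 1.85
pedfront [[0.6478, 0.1978], [0.6704, 0.1078]] mid [0.6591 0.1528] len 0.0928 yaw 14.13
platefront [[0.6307, 0.2025], [0.6601, 0.0931]] mid [0.6454 0.1478] len 0.1133 yaw 15.01
cheekback [[0.7936, 0.2459], [0.8191, 0.1359]] mid [0.8063 0.1909] len 0.1129 yaw 13.08
bar [[ 0.57723541 -0.17043828]]
base corners right [[ 0.54842398 -0.2701953 ]] nest outer [[0.6168776567885224, -0.12869090215758094], [0.621009270800738, -0.21065714690859755], [0.5417125078827473, -0.21292574027433944], [0.536881353483968, -0.13477611816705518]]
padcorners [[0.7239, 0.2109], [0.7416, 0.1274], [0.6755, 0.1145], [0.6566, 0.1966]]
spare [[ 0.7914227  -0.00766858]] turq [[0.63405217 0.01598949]] pink [[ 0.54340167 -0.33331884]]
[[ 0.32  -0.     0.947]
 [-0.947  0.002  0.32 ]
 [-0.002 -1.     0.   ]]
```

```bash
python3 -m inch '[[1,0.028,0.055,0,-0.1],[1,0.056,0.11,0,-0.2],[1,0.085,0.165,0,-0.285],[1,0.113,0.22,0,-0.285],[1,0.14,0.275,0,-0.285],[1,0.168,0.33,0,-0.285],[1,0.198,0.392,0,-0.285],[1,0.198,0.392,0,-0.285]]' 30
```

```text
t: 1.1
tool_pos: [0.391, -0.1724, 0.2175]
orientation: [-1.229, 1.176, -1.173]
force: [-0.0, -0.4, -0.4]
opening: 0.0181
```

```bash
python3 -m inch '[[1,0,-0.001,-0.055,0],[1,0,-0.003,-0.11,0],[1,0,-0.003,-0.16,0],[1,0,-0.003,-0.16,0],[1,0,-0.003,-0.16,0]]' && python3 - <<'E'
from h import *
s=robot.read_state(); print(s['tool_pos'],s['force'],s['opening'],cv2.Rodrigues(s['orientation'])[0].round(3)); snap('side','side1')
c=dict(np.load('pics/side1.npz')); im=cv2.imread('pics/side1.png')[80:260,280:560]; cv2.imwrite('pics/s1c.png',cv2.resize(im,None,fx=2.8,fy=2.8))
E
```

```text
t: 1.72
tool_pos: [0.3916, -0.1765, 0.0592]
orientation: [-1.228, 1.175, -1.175]
force: [0.2, -0.6, 0.5]
opening: 0.0004
[ 0.3916369  -0.17646333  0.05917426] [ 0.19906965 -0.59390362  0.53118438] 0.00044576910712899116 [[ 0.046  0.001  0.999]
 [-0.999  0.002  0.046]
 [-0.002 -1.     0.001]]
```

View pics/s1c.png

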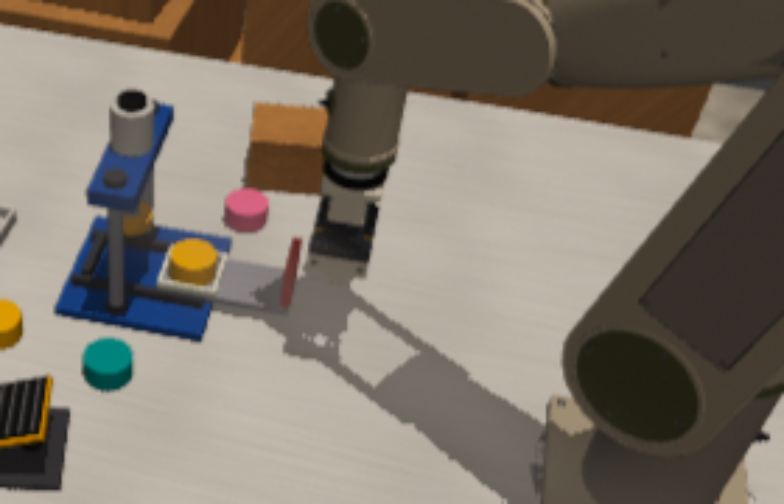

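The fingers stand just in front of the red plate (crop (290,270)), centred on it. Now a slow push along the press's +x.

```bash
python3 -m inch '[[1,0.015,0.0006,0,0],[1,0.03,0.0012,0,0],[1,0.038,0.0015,0,0],[1,0.046,0.0018,0,0],[1,0.054,0.002,0,0],[1,0.062,0.0025,0,0],[1,0.07,0.003,0,0],[1,0.078,0.003,0,0]]'
```

```text
t: 2.78
tool_pos: [0.4708, -0.1736, 0.0598]
orientation: [-1.228, 1.174, -1.176]
force: [-3.1, 1.4, 2.8]
opening: 0.0003
```

```bash
python3 -m inch '[[1,0.008,0.0003,0,0],[1,0.016,0.0006,0,0],[1,0.024,0.001,0,0],[1,0.032,0.0013,0,0]]'
```

```text
t: 3.28
tool_pos: [0.5032, -0.172, 0.0597]
orientation: [-1.228, 1.174, -1.175]
force: [-3.4, 0.9, 2.2]
opening: 0.0004
```

```bash
python3 -m inch '[[1,0.005,0.0002,0,0],[1,0.01,0.0004,0,0],[1,0.013,0.0005,0,0]]'
```

```text
t: 3.65
tool_pos: [0.5164, -0.1713, 0.0596]
orientation: [-1.228, 1.174, -1.175]
force: [-2.9, 1.0, 2.5]
opening: 0.0006
```

```bash
python3 -m inch '[[1,0.003,0.0001,0,0],[1,0.006,0.0002,0,0]]'
```

```text
t: 3.9
tool_pos: [0.5197, -0.1711, 0.0595]
orientation: [-1.232, 1.179, -1.171]
force: [-29.5, 1.4, 23.2]
opening: 0.0007
```

The force jumped at x=0.5197, so the bed is on its stop. I'll back off, lift and check.

```bash
python3 -m inch '[[1,-0.02,-0.001,0,0],[1,-0.06,-0.003,0,0],[1,-0.1,-0.003,0.02,0],[1,-0.1,0.02,0.07,0],[1,-0.1,0.06,0.12,0],[1,-0.1,0.11,0.14,0],[1,-0.1,0.16,0.14,0],[1,-0.1,0.16,0.14,0]]' && python3 - <<'E'
from h import *
a=snap('top','top2'); b=snap('side','side2')
x=cv2.resize(cv2.imread('pics/top2.png')[140:285,235:445],None,fx=3.6,fy=3.6,interpolation=cv2.INTER_CUBIC)
cv2.imwrite('pics/t2c.png',x)
E
```

```text
t: 4.9
tool_pos: [0.4205, -0.0086, 0.2004]
orientation: [-1.232, 1.174, -1.169]
force: [-0.1, -0.7, 0.3]
opening: 0.0005
```

View pics/t2c.png

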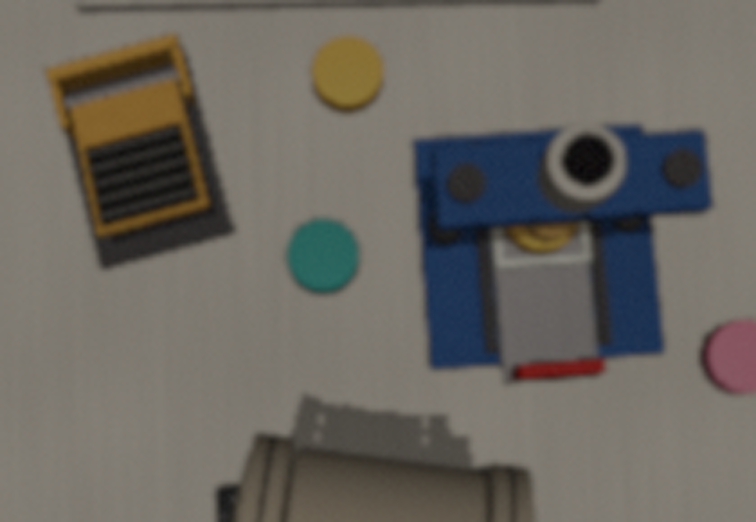

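The bed is home under the bridge, with the red plate at crop (560,369) and the bar partly under the stamp. I'll measure the plate shift and move over the pad.

```bash
python3 - <<'E'
from h import *
for f,(y0,y1) in (('top0',(255,285)),('top2',(230,255))):
    c=dict(np.load(f'pics/{f}.npz')); h=cv2.cvtColor(c['color'],cv2.COLOR_RGB2HSV); m=cv2.inRange(h,(0,150,60),(8,255,255))
    p=np.argwhere(m[y0:y1,370:415])[:,::-1]+[370,y0]; print(f,len(p),ray(c,p.mean(0),.089))
E
python3 -m inch '[[1,0.05,0.032,0,0.1],[1,0.1,0.063,0,0.2],[1,0.15,0.095,0,0.2],[1,0.2,0.126,0,0.2],[1,0.25,0.157,-0.02,0.2],[1,0.267,0.168,-0.06,0.2],[1,0.267,0.168,-0.1,0.2],[1,0.267,0.168,-0.1,0.2]]'
```

```text
top0 73 [[ 0.45022473 -0.17234665  0.089     ]]
top2 81 [[ 0.5330252  -0.16912806  0.089     ]]
t: 6.0
tool_pos: [0.6842, 0.1543, 0.0936]
orientation: [-1.324, 1.035, -1.019]
force: [0.4, -0.1, -0.1]
opening: 0.0004
```

```bash
python3 - <<'E'
from h import *
s=robot.read_state(); print(s['t'],s['tool_pos'],s['force'],s['q'].round(3),s['dq'].round(3)); print(cv2.Rodrigues(s['orientation'])[0].round(3))
c=snap('side','side3'); cv2.imwrite('pics/s3c.png',cv2.resize(c['color'][120:280,180:420,::-1],None,fx=3.2,fy=3.2))
E
```

```text
6.0 [0.68420025 0.15431162 0.09356276] [ 0.35661131 -0.1356653  -0.13299895] [1.480e-01 4.930e-01 1.281e+00 1.000e-03 1.380e+00 1.473e+00] [ 0.006 -0.068 -0.056  0.002  0.035  0.002]
[[ 0.244 -0.013  0.97 ]
 [-0.97  -0.001  0.244]
 [-0.002 -1.    -0.013]]
```

View pics/s3c.png

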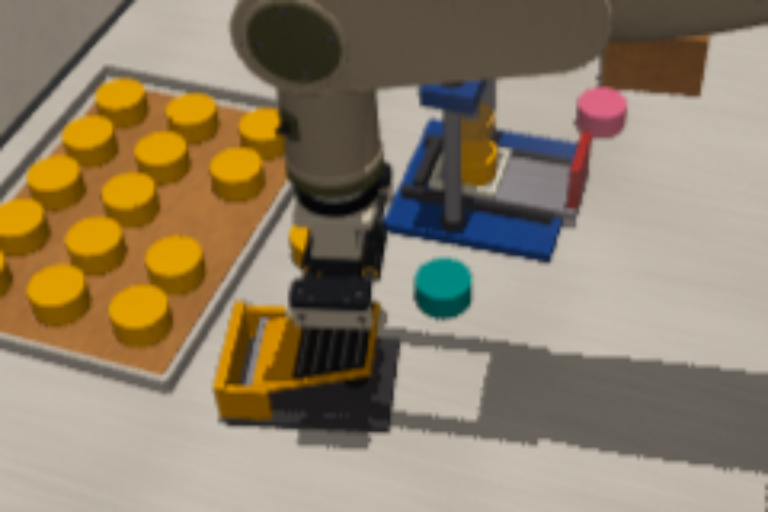

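The closed fingers are centred above the black pad at crop (335,340), with clearance. Pressing now.

```bash
python3 -m inch '[[1,0.003,0.005,-0.006,0],[1,0.003,0.005,-0.012,0],[1,0.003,0.005,-0.018,0],[1,0.003,0.005,-0.024,0],[1,0.003,0.005,-0.03,0],[1,0.003,0.005,-0.036,0],[1,0.003,0.005,-0.036,0]]'
```

```text
t: 6.92
tool_pos: [0.689, 0.1597, 0.0617]
orientation: [-1.321, 1.032, -1.022]
force: [-3.9, -0.4, 6.5]
opening: 0.0004
```

```bash
python3 -m inch '[[1,-0.001,0,-0.005,0],[1,-0.001,0,-0.01,0],[1,-0.001,0,-0.013,0],[1,-0.001,0,-0.013,0]]'
```

```text
t: 7.42
tool_pos: [0.6876, 0.1594, 0.0496]
orientation: [-1.322, 1.032, -1.021]
force: [-7.3, -2.2, 9.7]
opening: 0.0006
```

```bash
python3 -m inch '[[1,0,0,-0.002,0],[1,0,0,-0.004,0],[1,0,0,-0.004,0]]'
```

```text
t: 7.8
tool_pos: [0.6876, 0.1593, 0.049]
orientation: [-1.322, 1.031, -1.022]
force: [-13.0, -3.1, 22.4]
opening: 0.0006
```

The force rose to 22 N with z fixed at 0.049, so the pedal is on its stop. I'll hold for over a second.

```bash
python3 -m inch '[[1,0,0,-0.004,0],[1,0,0,-0.004,0],[1,0,0,-0.004,0],[1,0,0,-0.004,0],[1,0,0,-0.004,0],[1,0,0,-0.004,0],[1,0,0,-0.004,0],[1,0,0,-0.004,0]]'
```

```text
t: 8.8
tool_pos: [0.6876, 0.1593, 0.0489]
orientation: [-1.322, 1.031, -1.022]
force: [-15.8, -3.5, 25.9]
opening: 0.0003
```

```bash
python3 -m inch '[[1,0,0,-0.003,0],[1,0,0,-0.003,0],[1,0,0,-0.003,0],[1,0,0,-0.003,0]]'; python3 -c "
from h import *
c=snap('side','side4'); cv2.imwrite('pics/s4c.png',cv2.resize(c['color'][120:280,180:420,::-1],None,fx=3.2,fy=3.2))"
```

```text
t: 9.3
tool_pos: [0.6876, 0.1593, 0.049]
orientation: [-1.322, 1.03, -1.022]
force: [-12.1, -2.7, 21.2]
opening: 0.0006
```

View pics/s4c.png

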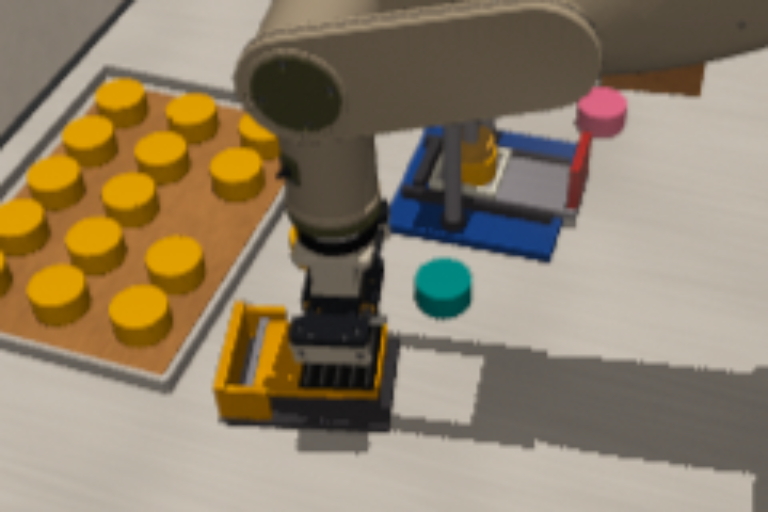

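The pedal lies flat on its base (crop (335,380)), with the stamp down on the bar and the plate still home. Now release and clear.

```bash
python3 -m inch '[[1,0,0,0.008,0],[1,0,0,0.016,0],[1,0,0,0.024,0],[1,0,0,0.035,0],[1,0,0,0.07,0],[1,0,0,0.12,0],[1,-0.03,0,0.16,0],[1,-0.06,0,0.16,0]]'; python3 -m inch '[[1,-0.06,-0.02,0,0],[1,-0.12,-0.05,0,0],[1,-0.17,-0.08,0,0],[1,-0.22,-0.1,0,0],[1,-0.22,-0.1,0,0],[1,-0.22,-0.1,0,0]]'; python3 - <<'E'
from h import *
t=snap('top','top5'); s=snap('side','side5')
h=cv2.cvtColor(t['color'],cv2.COLOR_RGB2HSV); m=cv2.inRange(h,(0,150,60),(8,255,255))
p=np.argwhere(m[230:255,370:415])[:,::-1]+[370,230]; print(len(p),ray(t,p.mean(0),.089)); print(robot.read_state()['force'])
a=cv2.resize(t['color'][140:285,235:445,::-1],(600,414)); b=cv2.resize(s['color'][100:280,200:420,::-1],(600,491))
cv2.imwrite('pics/t5.png',cv2.resize(np.vstack([a,b])[:,:],(398,600)))
cv2.imwrite('pics/s5.png',b)
b0=cv2.imread('pics/side0.png')
d=cv2.absdiff(b0,s['color'][:,:,::-1]).max(2); print('pedal-area diff vs start',d[205:260,240:310].mean(), 'carton',d[115:150,365:405].mean(),'pail',d[300:370,230:295].mean())
E
```

```text
t: 10.35
tool_pos: [0.6284, 0.1594, 0.2133]
orientation: [-1.318, 1.027, -1.024]
force: [-0.2, -0.4, -0.9]
opening: 0.0005
t: 11.1
tool_pos: [0.4083, 0.0594, 0.2134]
orientation: [-1.318, 1.027, -1.025]
force: [0.3, -0.0, -0.5]
opening: 0.0004
81 [[ 0.5330252  -0.16912806  0.089     ]]
[ 0.56224054  0.20167813 -0.38702269]
pedal-area diff vs start 2.4303896103896103 carton 54.12714285714286 pail 2.793846153846154
```

View pics/s5.png

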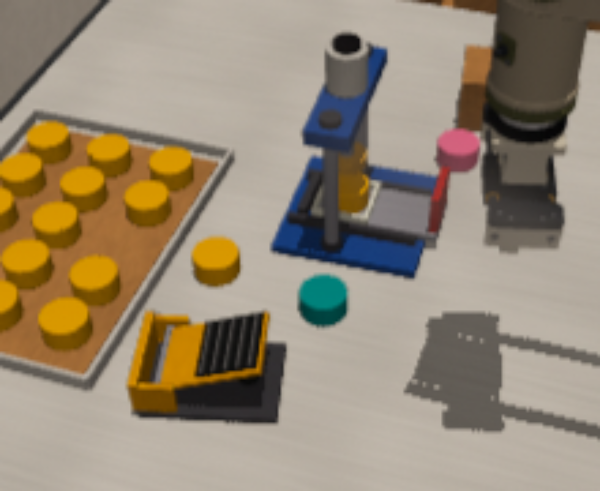

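The pedal is back up, the plate is home and unmoved, and the bar is flat under the stamp. The carton difference is only the arm covering it in this view. Handing in.

```bash
python3 -c "
from plant import robot
robot.close_job(); s=robot.read_state(); print(s['t'],s['force'])"
```

```text
the job is handed in; nothing more can be done
the job is handed in; nothing more can be done
```

The shampoo bar is stamped and the job is handed in, with about 11 s of the 48 s used; no verdict was reported.

- **Bed:** I pushed it home by the red plate with closed fingers. The force jumped from about 3 N to 30 N, so it was on its stop. The top camera put the plate's travel at 83 mm (nominal 85 mm, within measuring error).
- **Pedal:** I pressed it until the fingertip height stopped at 49 mm with about 22 N, kept it down for about 1.5 s, then let it up.

**Last checks:**
- The pedal looks the same as at the start.
- The red plate did not move after the push.
- The bar looks flat in its nest under the stamp, but I could only partly see it there and did not measure it.
- The spare bar looks untouched in the last side picture. The pail matches its starting picture.
- The arm partly hid the carton in that picture, so its comparison was not valid. The arm never went near it.
- The wrist force was about 0, and the gripper is clear of everything.

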